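# Clamp a T-slot profile in the drill vise

### The job

Stand the wide flat aluminium profile upright on the bed of the open vise, about midway along the jaws with its broad faces towards them, and let go of it. Then crank the vise shut until the profile is clamped firmly, ready for its top end to be tapped, and let go of the crank. Leave the other things on the table where they are.

Things in the scene. Friction and masses are not known exactly. Their poses are not given: they have to be found in the camera images.
- profile_mid (a point): Centre of the loose workpiece: bare aluminium T-slot profile, flat section 80 x 20 mm, four T-grooves on each broad face, 110 mm tall, 0.18 kg, standing on a sawn end on the table. Axes: x along the 80 mm width, y through the 20 mm thickness, z up its length. Origin 55 mm above its lower end. Grip it across the thickness in its upper half, so that the fingers stay above the jaws.
- vise: Fixed grey cast-iron drill vise with steel jaw plates, on a pale wooden riser 170 x 216 x 48 mm. Origin on the table; y along the screw towards the fixed jaw, x along the jaws (100 mm wide, middle x = 0), z up. Its flat bed, two steel rails, is 78 mm above the table; jaw tops 34 mm above the bed. Fixed jaw from y = 50 (face) to 90 mm. The web that carries the screw: y = -99 to -73 mm, 113 mm high.
- fixed_jaw (a point): Middle of the fixed jaw's face at bed height (vise frame: x = 0, y = 50 mm, z = 78 mm). Axes as the vise's.
- jaw: The moving jaw, 48 mm long, with the screw and crank it carries. Origin in the middle of its face at bed height, axes as the vise's. It slides along the vise's +y towards the fixed jaw as the crank closes it. The gap between the jaws is its distance from fixed_jaw along y: 27 to 33 mm at the start.
- screw_axis (a point): A point on the screw's axis, fixed to the vise: x = 0, y = -100 mm, z = 94 mm in the vise frame, axes as the vise's. The screw's axis runs along the vise's y. The crank hangs free of the riser, whose end is at y = -98 mm.
- crank (a joint): Crank angle about the vise's +y, rad; starts between -3.1 and 3.1. At 0 the grip is straight above the screw; growing angle takes it from there to the vise's +x (grip = axis + 55 mm x (sin along x, cos along z)) and closes the jaws, 5 mm a turn. It turns with about 3.5 N at the grip and stays where left. Once the jaw bears on the work it stiffens over a quarter turn: 6 to 15 N is tight.
- crank_grip (a point): Centre of the crank's black sleeve, 22 mm diameter, 50 mm long, parallel to the screw, 55 mm from its axis, 193 mm behind the moving jaw's face along -y, advancing with it. The crank arm is at its inner (+y) end. It spins freely, so a gripper pinching it from above can keep its orientation all the way round. Lowest point 39 mm above the table. This point's axes spin with the sleeve.
- offcut_mid (a point): Bystander: centre of a loose square offcut of T-slot profile, 40 x 40 mm, 70 mm tall, standing on the table. Not the workpiece.
- oil: Bystander: white plastic oil bottle, 54 mm diameter, 125 mm tall; origin under its centre.
- drink: Bystander: amber glass drink bottle, 62 mm diameter, 225 mm tall; origin under its centre.
- hammer: Bystander: hammer lying flat, 260 mm long, head 26 mm high; origin under its middle.
- screwdriver: Bystander: screwdriver with black handle lying flat, 200 mm long, 26 mm high; origin under its middle.
- tap_wrench: Bystander: T-handled tap wrench lying flat, bar 130 mm, stem 110 mm, 22 mm high; origin under the crossing.
- square: Bystander: engineer's square lying flat, stock 90 mm, blade 120 mm, 16 mm high; origin under the stock.
- tray: Bystander: grey open tray 120 x 170 x 40 mm with T-nuts; origin under its centre.
There are look-alikes about, which are no part of the job. Leave any green, orange or yellow look-alike of the part that bears profile_mid alone.

How it is judged:
By the outcome, as a careful person would: the job done as asked, in the order asked, and still so for the second after the job is handed in, with the robot touching nothing.
It also fails if it takes over 72 s, if anything falls off the work surface, if the arm or the gripper's body presses on something with over 40 N, if the wrist force passes 120 N, or if a joint passes its speed limit or range.

### The arm

A 6-joint arm with a two-finger parallel gripper is mounted at the origin on the work surface. World frame = base frame: x ahead of the robot, y to its left, z up, the work surface at z = 0. Lengths are in m, angles in rad, forces in N, time in s.
With the tool pointing down it reaches from about 0.325 to 0.85 m from the base axis. Payload 4.4 kg.
Tool frame: the origin (TCP) lies at the very end of the fingers, on their centre line; the grasp point (between the pads) lies manip.grip_point_offset behind it (manip.grip_point_offset is the distance from the TCP to the grasp point, in m); z points along the fingers, y is the direction in which the jaws open and shut (so a half turn about z gives the same grasp; the last joint's range is limited). The gripper opens to 94 mm and grips with 3 to 60 N. Pads are 16 mm wide; open, the fingers measure 119 mm over their backs; the gripper's body (75 mm by 177 mm) begins 78 mm behind the grasp point.
Start: joints at [1.141, 0.207, 1.542, -0, 1.393, -0.15], TCP at [0.159, 0.553, 0.205] pointing down, gripper open.
Joint ranges: [-2.73, 2.73], [-0.86, 2.22], [0.23, 2.46], [-1.11, 4.25], [0.08, 2.63], [-2.82, 2.82]. Speed limits (rad/s): [2.79, 2.79, 3.14, 3.14, 3.14, 3.14].

### API

Orientations are given as a 3x3 rotation matrix whose columns are the frame's x, y, z axes.
In Python, from cell import manip gives the robot as it stands.
- The arm moves only by the tool step_arm, never from a script. Its argument "series" is one flat list of numbers, 6 for each row, row after row: the shift along the tool's x, y, z in cm, then the turn, a rotation vector about the tool's x, y, z in degrees. A call has 1 to 5 rows; each row shifts and turns the commanded pose from where the row before left it, along the tool's axes as they then stand; what a row does not reach is not made up. A row lasts 1/8 s, in which the tool goes at most 62.5 mm and 10.7 degrees, less where a joint would pass 70% of its speed; a pose out of reach is approached as far as the arm can. A call is refused whole if a number of a shift passes 6.25 or a number of a turn 10.7, either way. A call with a gripper value outside its range is refused whole. "gripper" is the finger opening in cm, from 0 to 9.4, set as the call begins (left out, the last holds). The fingers move at their own pace and stop on an object; "squeeze" is the grip in N (left out, the last holds). Time passes only in rows, so rows that do not move let the fingers close. It gives the time, the measured TCP pose, the force and the opening at its end, in the units of the state.
- manip.state(): the state, without advancing time (a new reading comes with each control period).
- manip.snapshot(name): name is "side" or "top" or "wrist"; returns a dict with "img" (480x640x3 uint8, red, green, blue), "camera_matrix" (3x3 intrinsics, pixels), "extrinsics" (4x4, takes a point from camera to world coordinates). Camera axes: x right, y down, z forward; pixel columns grow to the right and rows downward; lengths in m; the calibration is good to about 2 mm. A picture is of the moment at which its call begins. There is no depth.
- manip.finish_job(): hands the job in, once; it reports no verdict.
The state is a dict: "time_s": time; "q": joint angles; "qd": joint speeds; "effort": joint torques, N m; "position": TCP position; "tcp_rot": TCP orientation; "wrist_force": force on the tool from outside, world axes, zero at the start; "wrist_torque": the same for the moment, N m; "gripper_width": finger opening in m.
Only numpy, scipy, OpenCV 4.12 (cv2) and the standard library are available. Lean on these libraries where they do the work, as an engineer would, in place of code of your own. Each camera call takes 0.05 s, during which the arm holds its last target. There are 200 camera calls.

## Working session

There is one attempt and no reset: what is moved stays moved. The work goes in short steps, Python scripts to look and compute and a tool call to move; the robot and the scene stay as the last step left them, time stands still between calls to the robot, and variables do not carry over. Pictures are saved under pics/ and viewed, about 8 in all and at most 12, crops included, and the job is handed in when it is done.

Besides the shell and the picture viewer there is one more tool, called after "Request:" by a JSON object that holds its "fn" and its "kwargs", one argument or row to a line. step_arm: Moves the arm, as the interface text tells. Its arguments: {"type":"object","properties":{"series":{"type":"array"},"gripper":{"type":"number"},"squeeze":{"type":"number"}},"required":["series"]}

```bash
ls; mkdir -p pics; cat > h.py <<'E'
import numpy as np, cv2
from cell import manip
def snap(n,f):
    s=manip.snapshot(n); cv2.imwrite(f'pics/{f}.png',s['img'][:,:,::-1]); np.savez(f'pics/{f}.npz',K=s['camera_matrix'],E=s['extrinsics'],img=s['img']); return s
def load(f): 
    d=np.load(f'pics/{f}.npz'); return d['K'],d['E'],d['img']
def ray(f,u,v):
    K,E,_=load(f); d=E[:3,:3]@np.linalg.solve(K,[u,v,1]); return E[:3,3],d
def onz(f,u,v,z):
    o,d=ray(f,u,v); return o+d*(z-o[2])/d[2]
def proj(f,p):
    K,E,_=load(f); c=E[:3,:3].T@(np.asarray(p)-E[:3,3]); q=K@c; return q[:2]/q[2]
E
python3 - <<'E'
from h import *
for n in ['top','side','wrist']:
    s=snap(n,n+'0'); print(n,s['camera_matrix'][0,0],s['extrinsics'].round(3).tolist())
a=cv2.imread('pics/top0.png')
print(manip.state(),manip.grip_point_offset)
E
```

```text
pics
top 433.4807662625656 [[-0.016, -0.995, 0.099, 0.434], [-1.0, 0.019, 0.023, -0.006], [-0.024, -0.099, -0.995, 1.161], [0.0, 0.0, 0.0, 1.0]]
side 447.6501440477822 [[0.832, -0.39, 0.393, 0.134], [-0.554, -0.6, 0.577, -0.578], [0.011, -0.698, -0.716, 0.847], [0.0, 0.0, 0.0, 1.0]]
wrist 377.64235351559455 [[0.275, 0.923, 0.268, 0.079], [0.961, -0.264, -0.078, 0.575], [-0.002, 0.279, -0.96, 0.384], [0.0, 0.0, 0.0, 1.0]]
{'time_s': 0.15, 'q': array([ 1.14049382e+00,  2.07263095e-01,  1.54257453e+00,  7.14796295e-06,
        1.39349329e+00, -1.50476595e-01]), 'qd': array([-0.00042004, -0.00221968, -0.00544385, -0.00187278, -0.00053174,
       -0.00126341]), 'effort': array([-4.95954482e-04, -3.71318185e+01, -2.81810331e+01,  6.96354406e-02,
        3.28179204e-02, -1.11122256e-04]), 'position': array([0.15854986, 0.55208233, 0.20455981]), 'tcp_rot': array([[-9.61103085e-01,  2.76188928e-01, -7.31500957e-04],
       [ 2.76189768e-01,  9.61101829e-01, -1.57686163e-03],
       [ 2.67535185e-04, -1.71755965e-03, -9.99998489e-01]]), 'wrist_force': array([ 0.47896945, -0.1601702 , -0.07928936]), 'wrist_torque': array([-0.01882502, -0.0189331 , -0.02972125]), 'gripper_width': 0.09410307197000356} 0.0188
```

View pics/top0.png

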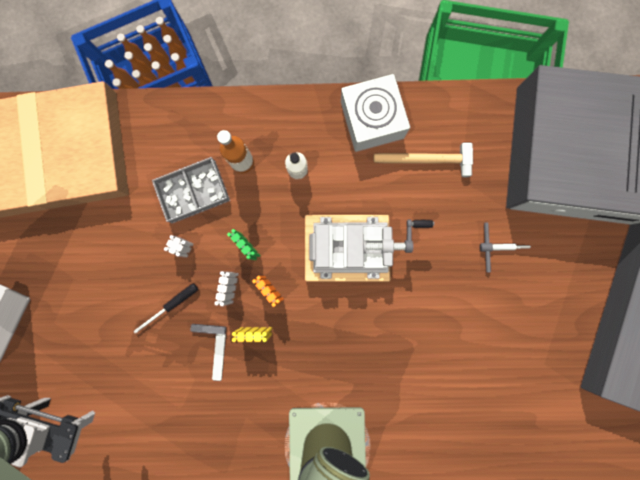

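View pics/side0.png

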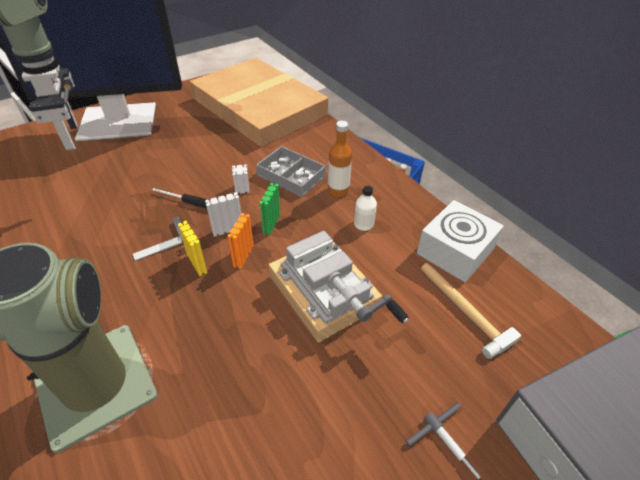

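Top view candidates:
- Bare flat profile at (226,289): the choice, because it is bare metal and 80x20.
- Square offcut at (177,245).
- Green (242,243), orange (266,290) and yellow (251,335): look-alikes.

The vise is at (348,247) with the crank grip at (422,223). The side view agrees, with the profile at (224,213). Next is one close crop.

```bash
python3 - <<'E'
from h import *
a=cv2.imread('pics/top0.png')
c1=cv2.resize(a[255:325,195:295],None,fx=4,fy=4,interpolation=2)
c2=cv2.resize(a[205:290,295:440],None,fx=5,fy=5,interpolation=2)
o=np.zeros((280+425,725,3),np.uint8); o[:280,:400]=c1; o[280:,:]=c2
b=cv2.imread('pics/side0.png')[185:265,195:275]; o[:280,420:700]=cv2.resize(b,(280,280),interpolation=2)
cv2.imwrite('pics/c1.png',cv2.resize(o,None,fx=.85,fy=.85))
hsv=cv2.cvtColor(a,cv2.COLOR_BGR2HSV)
m=((hsv[:,:,1]<45)&(hsv[:,:,2]>110)).astype(np.uint8)
n,l,s,c=cv2.connectedComponentsWithStats(m)
for i in range(1,n):
    if s[i,4]>100 and 190<c[i][0]<460 and 180<c[i][1]<320:
        ys,xs=np.where(l==i); r=cv2.minAreaRect(np.c_[xs,ys].astype(np.float32)); print(s[i],c[i].round(1),r)
# wood riser top
m=((hsv[:,:,0]>10)&(hsv[:,:,0]<25)&(hsv[:,:,2]>190)&(hsv[:,:,1]<150)).astype(np.uint8)
m[:, :290]=0;m[:,400:]=0;m[:200]=0;m[300:]=0
ys,xs=np.where(m>0); r=cv2.minAreaRect(np.c_[xs,ys].astype(np.float32)); print(r)
P=np.array([onz('top0',*p,.048) for p in cv2.boxPoints(r)]); print(P.round(4),P.mean(0),np.linalg.norm(P[0]-P[1]),np.linalg.norm(P[2]-P[1]))
E
```

```text
[ 153  158   74   63 2499] [191.3 190.1] ((189.491943359375, 188.83645629882812), (44.58089065551758, 66.06877136230469), 68.74949645996094)
[ 310  217  103   62 4404] [353.8 246.7] ((361.0, 247.5), (61.0, 102.0), 90.0)
[215 271  23  35 499] [225.3 287.8] ((225.79998779296875, 288.60003662109375), (17.351890563964844, 34.16712188720703), 10.30484676361084)
((351.4999694824219, 247.0), (94.99998474121094, 65.99998474121094), -0.0)
[[ 0.4237  0.051   0.048 ]
 [ 0.5938  0.0487  0.048 ]
 [ 0.5889 -0.1965  0.048 ]
 [ 0.4198 -0.1906  0.048 ]] [ 0.50656063 -0.07185003  0.048     ] 0.17014523729065276 0.24526406085424657
```

View pics/c1.png

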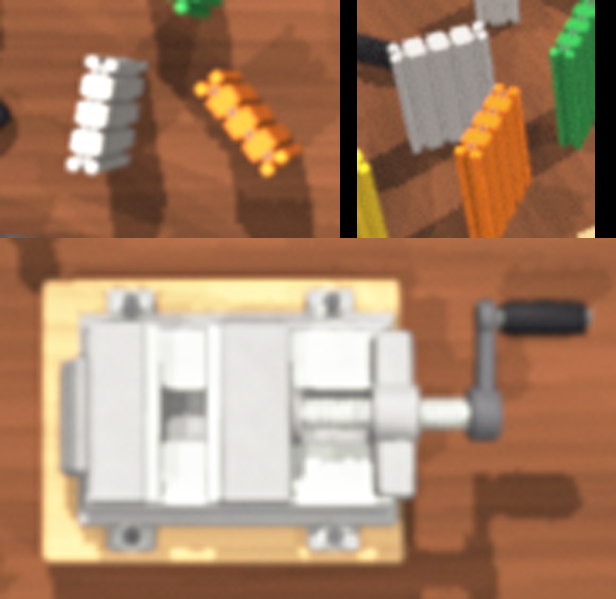

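The crop confirms the bare 80x20 profile, standing (top face at about (222,289)), with the moving jaw on the crank side and the crank pointing towards vise +x.

```bash
python3 - <<'E'
from h import *
a=cv2.imread('pics/top0.png'); g=a.min(2)
m=((g>195)).astype(np.uint8); m[:265]=0;m[312:]=0;m[:,:205]=0;m[:,245:]=0
ys,xs=np.where(m>0); r=cv2.minAreaRect(np.c_[xs,ys].astype(np.float32)); print(r,len(xs))
P=np.array([onz('top0',*p,.11) for p in cv2.boxPoints(r)]); print(P.round(4).tolist(),P.mean(0),[np.linalg.norm(P[i]-P[i+1]) for i in (0,1)])
d=max([P[1]-P[0],P[2]-P[1]],key=np.linalg.norm); print('yaw long',np.degrees(np.arctan2(d[1],d[0])))
# side view check
m=(cv2.imread('pics/side0.png').min(2)>195).astype(np.uint8); m[:185]=0;m[215:]=0;m[:,:200]=0;m[:,245:]=0
n,l,s,c=cv2.connectedComponentsWithStats(m); 
for i in range(1,n): print('side',s[i],c[i])
print('proj',proj('side0',P.mean(0)))
# riser edges, subpixel in crop
hsv=cv2.cvtColor(a,cv2.COLOR_BGR2HSV); w=((hsv[:,:,0]>10)&(hsv[:,:,0]<28)&(g>100)).astype(int)
w[:, :300]=0;w[:,395:]=0
for v in (225,240,255,270): x=np.where(w[v])[0]; print('row',v,x.min(),x.max())
for u in (308,345,360,385):
    x=np.where(w[205:290,u])[0]+205; print('col',u,x.min(),x.max())
for p in [(305,215),(390,215),(305,281.5),(390,281.5)]: print(onz('top0',*p,.048).round(4))
print('screw y line',onz('top0',295+420/4.25,205+(412-238)/4.25,.1), 'fixedface',onz('top0',295+160/4.25,247,.112),'mov',onz('top0',295+210/4.25,247,.112))
print(a[247,330:350].min(1),a[232,328:352].min(1))
E
```

```text
((221.61599731445312, 288.11199951171875), (8.9442720413208, 33.630462646484375), 10.304847717285156) 260
[[0.3706, 0.2653, 0.11], [0.4498, 0.2511, 0.11], [0.4456, 0.2296, 0.11], [0.3665, 0.2439, 0.11]] [0.40813371 0.24748885 0.11      ] [np.float64(0.0805033630470832), np.float64(0.021903266818774355)]
yaw long -10.126200485770266
side [234 192   4   6  15] [235.53333333 194.46666667]
side [227 194   7   6  33] [229.66666667 196.42424242]
side [219 196   7   6  34] [221.85294118 198.61764706]
side [211 198   7   6  34] [213.85294118 200.61764706]
side [206 200   4   6  15] [207.6        202.53333333]
proj [222.38454689 197.61025575]
row 225 305 388
row 240 305 392
row 255 305 391
row 270 305 388
col 308 215 280
col 345 215 280
col 360 215 280
col 385 215 280
[0.5912 0.0461 0.048 ]
[ 0.5868 -0.1733  0.048 ]
[0.4199 0.0485 0.048 ]
[ 0.4164 -0.1677  0.048 ]
screw y line [ 0.50325289 -0.17229497  0.1       ] fixedface [ 0.50257709 -0.0228132   0.112     ] mov [ 0.50206178 -0.05126097  0.112     ]
[249 247 198 133 132 159 172 177 187 200 204 205 199 203 246 254 234 212
 223 228] [217 228 247 246 239 236 235 238 246 250 250 250 250 251 247 227 245 253
 239 221 226 229 230 228]
```

Request:
{"fn": "step_arm", "kwargs": {
  "series": [-4,-2.8,0,0,0,0,-4,-2.8,0,0,0,0,-4,-2.8,0,0,0,0,-4,-2.8,0,0,0,0,-4,-2.8,0,0,0,0],
  "gripper": 6
}}

```text
time_s: 0.78
position: [0.313, 0.3614, 0.2052]
tcp_rot: [[-0.961, 0.276, -0.0], [0.276, 0.961, -0.0], [0.0, -0.0, -1.0]]
wrist_force: [0.0, 1.0, -0.3]
gripper_width: 0.0602
```

Request:
{"fn": "step_arm", "kwargs": {
  "series": [-4,-2.8,0,0,0,0,-4,-2.8,0,0,0,0,-4.3,-2.8,0,0,0,0,0,0,0,0,0,-5.9,0,0,0,0,0,0]
}}

```text
time_s: 1.4
position: [0.4075, 0.2475, 0.2051]
tcp_rot: [[-0.984, 0.179, -0.001], [0.179, 0.984, -0.0], [0.001, -0.0, -1.0]]
wrist_force: [0.3, 1.0, 0.2]
gripper_width: 0.0601
```

```bash
python3 - <<'E'
from h import *
s=snap('wrist','w1'); st=manip.state(); print(st['position'],st['tcp_rot'].round(3).tolist(),st['time_s'])
for p in [(.408,.2475,.11)]: print(proj('w1',p))
E
```

```text
[0.40717691 0.24796334 0.20515437] [[-0.984, 0.178, -0.001], [0.178, 0.984, -0.0], [0.001, -0.0, -1.0]] 1.45
[321.84046221 238.27583621]
```

View pics/w1.png

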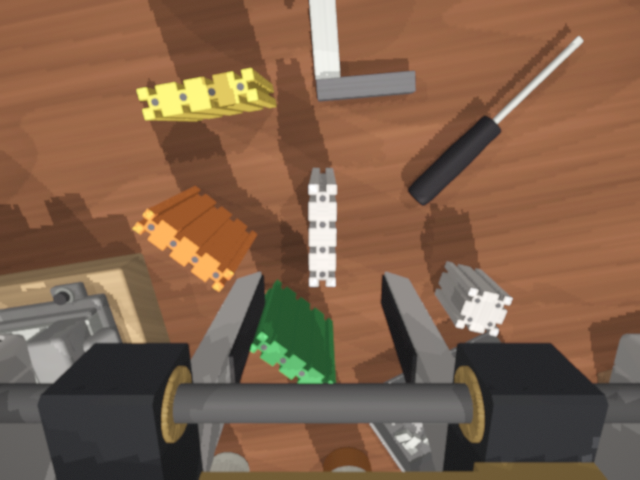

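The wrist view shows the bare profile's top face at (322,236), running from (322,184) to (322,287). It is upright in the image and aligned with the fingers. The orange at (185,250) and the green at (290,360) are clear of the finger paths.

Request:
{"fn": "step_arm", "kwargs": {
  "series": [0,0,4,0,0,0,0,0,4,0,0,0,0,0,3,0,0,0,0,0,2.5,0,0,0,0,0,0,0,0,0],
  "gripper": 6
}}

```text
time_s: 2.08
position: [0.4047, 0.248, 0.0684]
tcp_rot: [[-0.984, 0.175, -0.005], [0.175, 0.984, -0.002], [0.005, -0.003, -1.0]]
wrist_force: [0.0, -0.6, 0.1]
gripper_width: 0.0601
```

Request:
{"fn": "step_arm", "kwargs": {
  "series": [0,0,0,0,0,0,0,0,0,0,0,0,0,0,0,0,0,0,0,0,0,0,0,0,0,0,0,0,0,0],
  "gripper": 0,
  "squeeze": 30
}}

```text
time_s: 2.7
position: [0.4076, 0.2482, 0.0708]
tcp_rot: [[-0.984, 0.176, 0.001], [0.176, 0.984, 0.0], [-0.001, 0.0, -1.0]]
wrist_force: [0.3, 0.7, 1.4]
gripper_width: 0.0198
```

Request:
{"fn": "step_arm", "kwargs": {
  "series": [0,0,-1,0,0,0,0,0,-4,0,0,0,0,0,-4,0,0,0,0,0,-4,0,0,0,0,0,-3,0,0,0]
}}

```text
time_s: 3.32
position: [0.4076, 0.2482, 0.2327]
tcp_rot: [[-0.984, 0.176, 0.002], [0.176, 0.984, 0.001], [-0.002, 0.001, -1.0]]
wrist_force: [0.9, -0.1, -1.7]
gripper_width: 0.0201
```

Request:
{"fn": "step_arm", "kwargs": {
  "series": [-2.4,-4.4,0,0,0,0,-2.4,-4.4,0,0,0,0,-2.4,-4.4,0,0,0,0,-2.4,-4.4,0,0,0,0,-2.4,-4.4,0,0,0,0]
}}

```text
time_s: 3.95
position: [0.4869, 0.009, 0.2307]
tcp_rot: [[-0.984, 0.176, 0.0], [0.176, 0.984, 0.0], [-0.0, 0.0, -1.0]]
wrist_force: [0.1, -0.1, -0.9]
gripper_width: 0.0195
```

Request:
{"fn": "step_arm", "kwargs": {
  "series": [-2.4,-4.4,0,0,0,0,0,0,0,0,0,-9.1,0,0,0,0,0,0,0,0,0,0,0,0]
}}

```text
time_s: 4.45
position: [0.5024, -0.0366, 0.2304]
tcp_rot: [[-1.0, 0.019, -0.0], [0.019, 1.0, 0.0], [0.0, 0.0, -1.0]]
wrist_force: [-0.1, -0.5, -1.1]
gripper_width: 0.0195
```

```bash
python3 - <<'E'
from h import *
s=snap('wrist','w2'); st=manip.state(); print(st['position'],st['tcp_rot'].round(4).tolist(),st['time_s'])
snap('top','t2');snap('side','s2')
for p in [(.503,-.022,.112),(.503,-.051,.112)]: print(proj('w2',p))
E
```

```text
[ 0.50241042 -0.03643281  0.23045872] [[-0.9998, 0.0187, -0.0002], [0.0187, 0.9998, 0.0001], [0.0002, 0.0001, -1.0]] 4.5
[339.31673258 229.62261205]
[303.88238572 230.25458998]
```

View pics/w2.png

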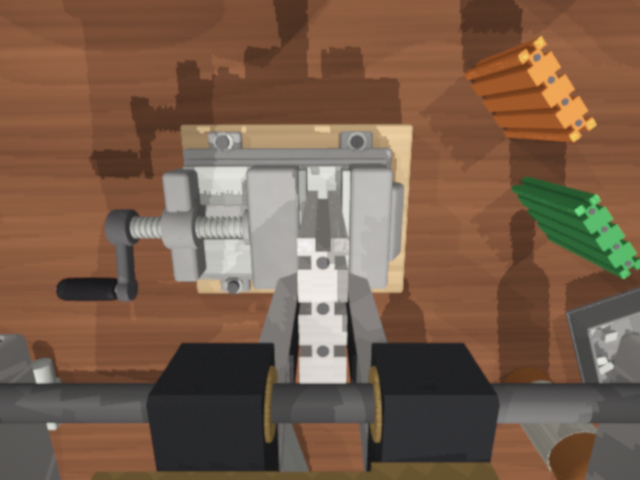

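The wrist view shows the held profile at (322,300), with the jaw gap around u=300–350 at v=180, nearly centred. Zooming to find the jaw faces.

```bash
python3 - <<'E'
from h import *
a=cv2.imread('pics/w2.png')
cv2.imwrite('pics/c2.png',cv2.resize(a[150:300,235:405],None,fx=4,fy=4,interpolation=2))
for v in (172,180,188,200): print(v,a[v,290:360].min(1).tolist())
E
```

```text
172 [168, 162, 148, 138, 133, 127, 119, 110, 124, 150, 164, 166, 165, 163, 159, 145, 133, 162, 196, 206, 199, 177, 163, 161, 161, 162, 163, 166, 172, 188, 207, 216, 217, 216, 217, 217, 217, 217, 217, 217, 217, 217, 215, 212, 201, 177, 153, 145, 143, 141, 132, 121, 145, 183, 202, 206, 205, 204, 199, 180, 143, 128, 143, 155, 163, 168, 170, 170, 171, 171]
180 [183, 183, 182, 179, 167, 143, 121, 112, 122, 150, 164, 168, 167, 166, 159, 145, 132, 162, 196, 208, 210, 209, 209, 210, 209, 210, 210, 210, 209, 209, 209, 209, 209, 210, 211, 208, 201, 197, 198, 198, 199, 199, 199, 198, 187, 164, 147, 143, 142, 140, 131, 120, 149, 191, 212, 217, 216, 214, 208, 188, 151, 141, 155, 165, 175, 181, 182, 183, 184, 185]
188 [184, 184, 184, 181, 170, 146, 125, 116, 126, 152, 166, 169, 168, 165, 160, 145, 126, 153, 192, 206, 207, 208, 208, 208, 207, 208, 208, 208, 208, 209, 209, 208, 209, 209, 208, 204, 195, 189, 188, 188, 188, 187, 188, 187, 185, 175, 151, 134, 132, 132, 120, 111, 150, 194, 214, 218, 217, 215, 210, 192, 158, 145, 157, 167, 176, 182, 184, 185, 185, 186]
200 [173, 173, 173, 172, 169, 166, 162, 150, 133, 142, 162, 167, 165, 162, 156, 146, 134, 125, 122, 121, 122, 122, 122, 123, 122, 120, 118, 112, 106, 105, 105, 105, 104, 105, 105, 105, 103, 105, 113, 119, 121, 122, 122, 122, 123, 123, 122, 120, 121, 121, 116, 122, 162, 200, 216, 219, 218, 215, 206, 181, 151, 149, 160, 170, 178, 182, 184, 184, 184, 185]
```

View pics/c2.png

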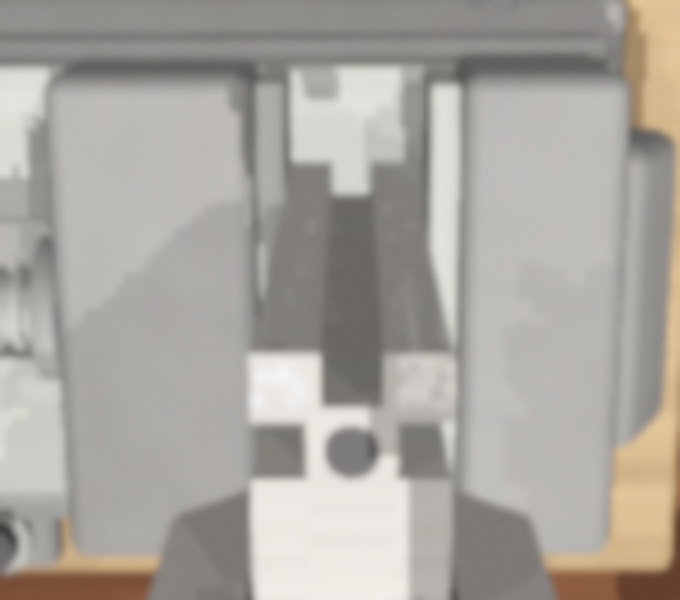

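```bash
python3 - <<'E'
from h import *
for v in (180,190):
  for u in (306.3,341.7): print(onz('w2',u,v,.112))
for u in (298,350): print('body',onz('w2',u,185,.112))
for u in (306.5,338.3): print('prof bottom', onz('w2',u,191,.160))
for u in (306.3,338): print('at row', onz('w2',235+u/4 if u>400 else u,191,.1596))
# vise x extent: jaw ends in crop v 150+75/4.. 150+550/4 
for v in (150+72/4,150+552/4): print('jawend',onz('w2',272,v,.112),onz('w2',370,v,.112))
E
```

```text
[ 0.46191846 -0.04777912  0.112     ]
[ 0.46243173 -0.01988627  0.112     ]
[ 0.46985513 -0.04801897  0.112     ]
[ 0.47037287 -0.01991839  0.112     ]
body [ 0.46575121 -0.05446205  0.112     ]
body [ 0.46650844 -0.0133375   0.112     ]
prof bottom [ 0.46243484 -0.04573146  0.16      ]
prof bottom [ 0.46282525 -0.02454468  0.16      ]
at row [ 0.46250091 -0.04588285  0.1596    ]
at row [ 0.46289071 -0.02472887  0.1596    ]
jawend [ 0.45205585 -0.07428015  0.112     ] [0.45346217 0.00225728 0.112     ]
jawend [ 0.55383518 -0.07993958  0.112     ] [0.55540198 0.00397678 0.112     ]
```

Relative to the jaw faces in the wrist view, the profile needs about +1 mm along y. Descending in stages.

Request:
{"fn": "step_arm", "kwargs": {
  "series": [0,0.1,2,0,0,0,0,0,2,0,0,0,0,0,2,0,0,0,0,0,1.2,0,0,0,0,0,0,0,0,0]
}}

```text
time_s: 5.22
position: [0.5019, -0.0356, 0.1576]
tcp_rot: [[-1.0, 0.018, -0.002], [0.018, 1.0, 0.001], [0.002, 0.0, -1.0]]
wrist_force: [0.7, -0.2, -1.4]
gripper_width: 0.0199
```

Request:
{"fn": "step_arm", "kwargs": {
  "series": [0,0,0.4,0,0,0,0,0,0.3,0,0,0,0,0,0.2,0,0,0,0,0,0,0,0,0]
}}

```text
time_s: 5.72
position: [0.5027, -0.0361, 0.1494]
tcp_rot: [[-1.0, 0.018, -0.0], [0.018, 1.0, 0.0], [0.0, 0.0, -1.0]]
wrist_force: [-0.1, -0.4, -1.0]
gripper_width: 0.02
```

Request:
{"fn": "step_arm", "kwargs": {
  "series": [0,0,0.1,0,0,0,0,0,0,0,0,0]
}}

```text
time_s: 5.98
position: [0.5029, -0.0361, 0.1489]
tcp_rot: [[-1.0, 0.018, 0.001], [0.018, 1.0, -0.0], [-0.001, -0.0, -1.0]]
wrist_force: [-0.5, 0.2, 0.1]
gripper_width: 0.02
```

Request:
{"fn": "step_arm", "kwargs": {
  "series": [0,0,0.1,0,0,0,0,0,0,0,0,0]
}}

```text
time_s: 6.22
position: [0.503, -0.0362, 0.1488]
tcp_rot: [[-1.0, 0.018, 0.001], [0.018, 1.0, -0.0], [-0.001, -0.0, -1.0]]
wrist_force: [-3.8, 0.6, 5.8]
gripper_width: 0.0202
```

Bottomed on the bed at the expected height (0.1488). Release and lift.

Request:
{"fn": "step_arm", "kwargs": {
  "series": [0,0,-0.1,0,0,0,0,0,0,0,0,0,0,0,0,0,0,0,0,0,0,0,0,0],
  "gripper": 5
}}

```text
time_s: 6.72
position: [0.5026, -0.036, 0.1483]
tcp_rot: [[-1.0, 0.018, -0.0], [0.018, 1.0, 0.0], [0.0, 0.0, -1.0]]
wrist_force: [0.2, 0.3, -0.2]
gripper_width: 0.0498
```

Request:
{"fn": "step_arm", "kwargs": {
  "series": [0,0,-1,0,0,0,0,0,-3,0,0,0,0,0,-4,0,0,0,0,0,-4,0,0,0,0,0,0,0,0,0]
}}

```text
time_s: 7.35
position: [0.5054, -0.0367, 0.2733]
tcp_rot: [[-1.0, 0.018, 0.009], [0.018, 1.0, -0.002], [-0.009, -0.002, -1.0]]
wrist_force: [0.1, 0.5, -0.2]
gripper_width: 0.05
```

```bash
python3 - <<'E'
from h import *
snap('wrist','w3');snap('side','s3');snap('top','t3')
a=cv2.imread('pics/w3.png')
b=cv2.imread('pics/side3.png') if 0 else cv2.imread('pics/s3.png')
t=cv2.imread('pics/t3.png')
o=np.zeros((600,800,3),np.uint8)
o[:300,:400]=cv2.resize(a[120:360,160:480],(400,300)); o[:300,400:]=cv2.resize(b[180:345,240:460],(400,300),interpolation=2)
o[300:,:400]=cv2.resize(t[195:300,300:440],(400,300),interpolation=2)
cv2.imwrite('pics/c3.png',o)
E
```

```text
(no output)
```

View pics/c3.png

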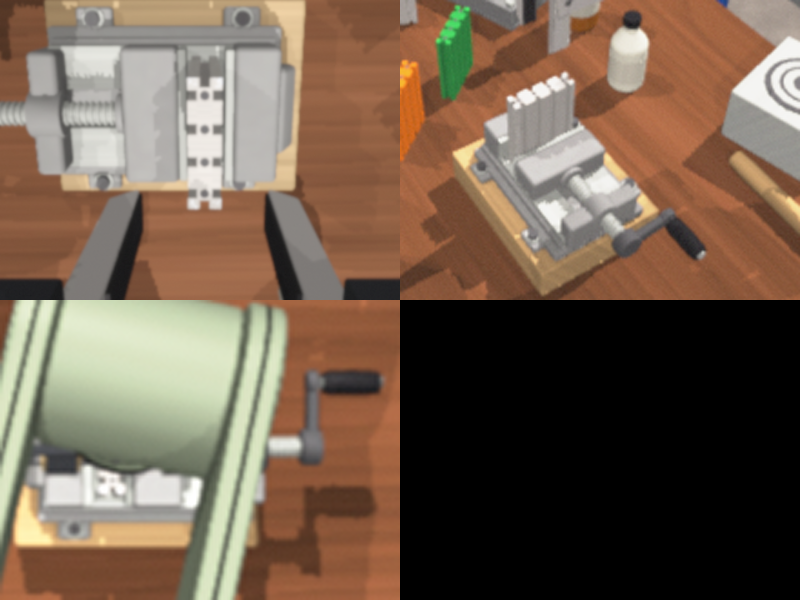

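The profile stands upright between the jaws, mid-width, and is released. Next, locate the crank sleeve, which is at about (372,382) in the top panel of this crop.

```bash
python3 - <<'E'
from h import *
C={}
for f,(u0,u1,v0,v1) in {'t3':(408,445,210,235),'s3':(380,415,290,325)}.items():
    a=cv2.imread(f'pics/{f}.png'); m=np.zeros(a.shape[:2],np.uint8); m[v0:v1,u0:u1]=(a.max(2)<70)[v0:v1,u0:u1]
    n,l,s,c=cv2.connectedComponentsWithStats(m); i=1+s[1:,4].argmax(); print(f,s[i],c[i]); C[f]=c[i]
(o1,d1),(o2,d2)=[ray(f,*C[f]) for f in C]
t=np.linalg.lstsq(np.c_[d1,-d2],o2-o1,rcond=None)[0]; p,q=o1+d1*t[0],o2+d2*t[1]; g=(p+q)/2
print(g,np.linalg.norm(p-q))
ax=np.array([.5035-.0716*0,0]); y=g[1]; axx=.5035+.018*(y+.0716)
print('axis x',axx,'radius',np.hypot(g[0]-axx,g[2]-.094),'angle',np.degrees(np.arctan2(g[0]-axx,g[2]-.094)))
# axis from top view hub: 
print(onz('t3',300+312/400*140,195+145/300*105,.094))
print(manip.state()['tcp_rot'].round(4))
E
```

```text
t3 [413 220  20   8 141] [422.75886525 223.74468085]
s3 [386 300  21  22 217] [395.96774194 310.26267281]
[ 0.55484952 -0.24308325  0.10388074] 0.0026909530609377707
axis x 0.5004133014506151 radius 0.05532568463266042 angle 79.71222926961282
[ 0.50343443 -0.21081232  0.094     ]
[[-9.998e-01  1.800e-02 -1.600e-03]
 [ 1.800e-02  9.998e-01  4.000e-04]
 [ 1.600e-03  3.000e-04 -1.000e+00]]
```

Sleeve at (0.555, -0.243, 0.104), crank angle about 80°, radius 55.3 mm (expected 55), and y matches the jaw face minus 193 mm. Move above it and turn the tool 90°.

Request:
{"fn": "step_arm", "kwargs": {
  "series": [-1.4,-5.3,0,0,0,0,-1.4,-5.3,0,0,0,0,-1.4,-5.3,0,0,0,0,-1.4,-5.3,0,0,0,0,0,0,0,0,0,10]
}}

```text
time_s: 8.12
position: [0.5538, -0.2523, 0.2648]
tcp_rot: [[-0.98, 0.201, -0.005], [0.2, 0.98, 0.002], [0.005, 0.001, -1.0]]
wrist_force: [-0.1, 0.1, -0.3]
gripper_width: 0.0499
```

Request:
{"fn": "step_arm", "kwargs": {
  "series": [0,0,0,0,0,10,0,0,0,0,0,10,0,0,0,0,0,10,0,0,0,0,0,10,0,0,0,0,0,10]
}}

```text
time_s: 8.75
position: [0.5538, -0.2484, 0.2657]
tcp_rot: [[-0.479, 0.878, -0.004], [0.878, 0.479, 0.003], [0.004, -0.002, -1.0]]
wrist_force: [0.7, 0.4, 0.6]
gripper_width: 0.0501
```

Request:
{"fn": "step_arm", "kwargs": {
  "series": [0,0,0,0,0,10,0,0,0,0,0,10,0,0,0,0,0,10,0,0,0,0,0,0,0,0,0,0,0,0]
}}

```text
time_s: 9.38
position: [0.5543, -0.2487, 0.2671]
tcp_rot: [[0.016, 1.0, -0.002], [1.0, -0.016, 0.001], [0.001, -0.002, -1.0]]
wrist_force: [0.4, 0.7, -0.5]
gripper_width: 0.0501
```

```bash
python3 - <<'E'
from h import *
s=snap('wrist','w4'); st=manip.state(); print(st['position'],st['tcp_rot'].round(4).tolist(),st['q'].round(2))
a=cv2.imread('pics/w4.png'); cv2.imwrite('pics/c4.png',a)
print(proj('w4',(.555,-.243,.104)))
E
```

```text
[ 0.55452464 -0.24878237  0.2674669 ] [[0.0161, 0.9999, -0.0014], [0.9999, -0.0161, 0.0009], [0.0009, -0.0015, -1.0]] [-0.56  0.24  1.38  0.    1.53 -0.55]
[324.5914573  209.94727035]
```

View pics/c4.png

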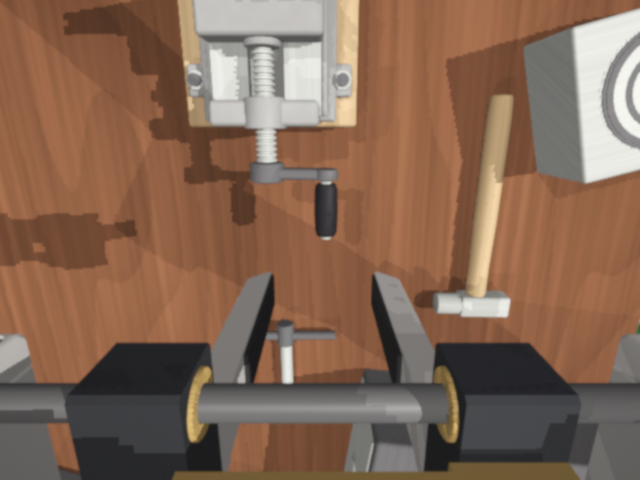

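The sleeve shows at (326,210), against a predicted (325,210). The fingers straddle it. Descend and pinch.

Request:
{"fn": "step_arm", "kwargs": {
  "series": [0,0.05,5,0,0,0,0,0,5,0,0,0,0,0,4,0,0,0,0,0,3,0,0,0,0,0,0.8,0,0,0]
}}

```text
time_s: 10.05
position: [0.5535, -0.2479, 0.0876]
tcp_rot: [[0.017, 1.0, -0.005], [1.0, -0.017, 0.003], [0.003, -0.005, -1.0]]
wrist_force: [-0.9, -0.7, 0.7]
gripper_width: 0.0501
```

Request:
{"fn": "step_arm", "kwargs": {
  "series": [0,0,0,0,0,0,0,0,0,0,0,0,0,0,0,0,0,0,0,0,0,0,0,0],
  "gripper": 0,
  "squeeze": 30
}}

```text
time_s: 10.55
position: [0.5569, -0.2497, 0.092]
tcp_rot: [[0.018, 1.0, 0.004], [1.0, -0.018, -0.002], [-0.002, 0.004, -1.0]]
wrist_force: [1.6, 0.5, 2.1]
gripper_width: 0.0197
```

Request:
{"fn": "step_arm", "kwargs": {
  "series": [0,0,0,0,0,0,0,0,0,0,0,0]
}}

```text
time_s: 10.8
position: [0.5569, -0.2497, 0.0917]
tcp_rot: [[0.018, 1.0, 0.003], [1.0, -0.018, -0.002], [-0.002, 0.003, -1.0]]
wrist_force: [3.5, -0.0, 2.9]
gripper_width: 0.0203
```

```bash
python3 - <<'E'
from h import *
snap('side','s4'); snap('wrist','w5'); st=manip.state(); print(st['position'],st['wrist_force'],st['gripper_width'])
b=cv2.imread('pics/s4.png'); w=cv2.imread('pics/w5.png')
cv2.imwrite('pics/c5.png',np.hstack([cv2.resize(b[230:370,320:480],(400,350),interpolation=2),cv2.resize(w[130:340,200:440],(400,350))]))
for z in (.104,.094,.087): print(z,proj('w5',(.555,-.243,z)),proj('s4',(.555,-.243,z)))
E
```

```text
[ 0.5568251  -0.24967037  0.09147992] [ 3.73552165 -1.07137049  2.98060924] 0.020486668457434815
0.104 [320.21427019 288.15267274] [396.685119  310.0843691]
0.094 [320.28955302 279.83938028] [396.00108534 312.94791086]
0.087 [320.3379008  274.50045703] [395.52871525 314.92537423]
```

View pics/c5.png

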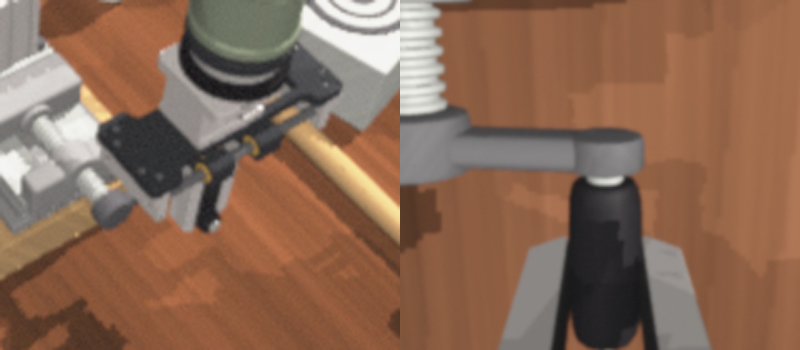

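The wrist view shows the sleeve held between the fingers, its centre at about (323,288), which agrees with z=0.104. Begin cranking with a small test.

Request:
{"fn": "step_arm", "kwargs": {
  "series": [0.03,-0.08,2.28,0,0,0,0.03,-1,2.06,0,0,0]
}}

```text
time_s: 11.15
position: [0.5441, -0.2486, 0.047]
tcp_rot: [[0.017, 1.0, -0.001], [1.0, -0.017, -0.001], [-0.001, -0.001, -1.0]]
wrist_force: [-7.4, -1.4, 10.2]
gripper_width: 0.0199
```

Request:
{"fn": "step_arm", "kwargs": {
  "series": [0.03,-1.75,1.47,0,0,0,0.03,-2.2,0.63,0,0,0,0.03,-2.27,-0.32,0,0,0,0,0,0,0,0,0]
}}

```text
time_s: 11.65
position: [0.4832, -0.2468, 0.0317]
tcp_rot: [[0.019, 1.0, 0.003], [1.0, -0.019, -0.001], [-0.001, 0.003, -1.0]]
wrist_force: [0.9, 1.6, 11.2]
gripper_width: 0.0201
```

```bash
cat >> h.py <<'E'
import sys
def report(cx=.5025,cz=.0815):
    st=manip.state(); p=st['position']; dx,dz=p[0]-cx,p[2]-cz; th=np.arctan2(dx,dz); F=st['wrist_force']
    ft=F[0]*np.cos(th)-F[2]*np.sin(th); fr=F[0]*np.sin(th)+F[2]*np.cos(th)
    print('th',np.degrees(th).round(1),'r',np.hypot(dx,dz).round(4),'y',p[1].round(4),'Ft',ft.round(1),'Fr',fr.round(1),'w',st['gripper_width'].round(4),p.round(4),F.round(1),st['time_s'])
    return th
E
python3 - <<'E'
from h import *
report(); s=snap('wrist','w6')
# sleeve/hub pos check: black blob
a=cv2.imread('pics/w6.png')
cv2.imwrite('pics/c6.png',a[100:400,120:520])
E
```

```text
Traceback (most recent call last):
  File "h.py", line 17, in report
    print('th',np.degrees(th).round(1),'r',np.hypot(dx,dz).round(4),'y',p[1].round(4),'Ft',ft.round(1),'Fr',fr.round(1),'w',st['gripper_width'].round(4),p.round(4),F.round(1),st['time_s'])
                                                                                                                            ^^^^^^^^^^^^^^^^^^^^^^^^^
AttributeError: 'float' object has no attribute 'round'
```

```bash
sed -i "s/st\['gripper_width'\].round(4)/round(st['gripper_width'],4)/; s/cz=.0815/cz=.0834/" h.py
cat >> h.py <<'E'
def plan(th,step,n,rerr=0,cx=.5025,cz=.0834):
    p=manip.state()['position']; th=np.radians(th) if th is not None else np.arctan2(p[0]-cx,p[2]-cz)
    y,z=(p[0]-cx)*100,(p[2]-cz)*100
    out=[]
    for i in range(1,n+1):
        t=th+np.radians(step)*i; Y,Z=5.5*np.sin(t),5.5*np.cos(t)
        out+=[round(.5*step/360,2),round(Y-y,2),round(z-Z,2),0,0,0]; y,z=Y,Z
    print(out)
E
python3 - <<'E'
from h import *
report(); plan(None,24,5); snap('wrist','w6')
cv2.imwrite('pics/c6.png',cv2.imread('pics/w6.png')[100:400,120:520])
E
```

```text
th -159.6 r 0.0552 y -0.2468 Ft 3.1 Fr -10.8 w 0.0201 [ 0.4832 -0.2468  0.0317] [ 0.9  1.6 11.2] 11.65
[0.03, np.float64(-1.92), np.float64(-1.24), 0, 0, 0, 0.03, np.float64(-1.26), np.float64(-1.91), 0, 0, 0, 0.03, np.float64(-0.38), np.float64(-2.26), 0, 0, 0, 0.03, np.float64(0.57), np.float64(-2.21), 0, 0, 0, 0.03, np.float64(1.42), np.float64(-1.79), 0, 0, 0]
```

View pics/c6.png

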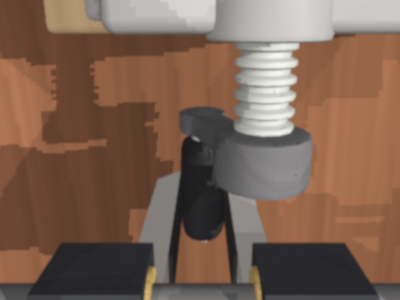

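The sleeve is still held, and the crank has moved past the bottom, clear of the hub. Continue.

Request:
{"fn": "step_arm", "kwargs": {
  "series": [0.03,-1.92,-1.44,0,0,0,0.03,-1.26,-1.91,0,0,0,0.03,-0.38,-2.26,0,0,0,0.03,0.57,-2.21,0,0,0,0.03,1.42,-1.79,0,0,0]
}}

```text
time_s: 12.32
position: [0.4649, -0.2447, 0.1242]
tcp_rot: [[0.018, 1.0, -0.004], [1.0, -0.018, -0.0], [-0.0, -0.004, -1.0]]
wrist_force: [4.5, -5.2, -11.3]
gripper_width: 0.0201
```

```bash
python3 - <<'E'
from h import *
report(); plan(None,24,5)
E
```

```text
th -42.7 r 0.0555 y -0.2447 Ft -4.3 Fr -11.4 w 0.0201 [ 0.4649 -0.2447  0.1242] [  4.5  -5.2 -11.3] 12.325
[0.03, np.float64(2.0), np.float64(-1.13), 0, 0, 0, 0.03, np.float64(2.27), np.float64(-0.27), 0, 0, 0, 0.03, np.float64(2.18), np.float64(0.68), 0, 0, 0, 0.03, np.float64(1.72), np.float64(1.51), 0, 0, 0, 0.03, np.float64(0.95), np.float64(2.08), 0, 0, 0]
```

Request:
{"fn": "step_arm", "kwargs": {
  "series": [0.03,2.0,-0.98,0,0,0,0.03,2.27,-0.27,0,0,0,0.03,2.18,0.68,0,0,0,0.03,1.72,1.51,0,0,0,0.03,0.95,2.08,0,0,0]
}}

```text
time_s: 12.95
position: [0.5567, -0.2446, 0.0944]
tcp_rot: [[0.017, 1.0, -0.004], [1.0, -0.017, 0.0], [-0.0, -0.004, -1.0]]
wrist_force: [-5.3, -1.6, 3.1]
gripper_width: 0.0202
```

```bash
python3 - <<'E'
from h import *
report(); plan(None,24,5)
E
```

```text
th 78.6 r 0.0553 y -0.2446 Ft -4.1 Fr -4.6 w 0.0202 [ 0.5567 -0.2446  0.0944] [-5.3 -1.6  3.1] 12.95
[0.03, np.float64(-0.06), np.float64(2.29), 0, 0, 0, 0.03, np.float64(-0.95), np.float64(2.08), 0, 0, 0, 0.03, np.float64(-1.72), np.float64(1.51), 0, 0, 0, 0.03, np.float64(-2.18), np.float64(0.68), 0, 0, 0, 0.03, np.float64(-2.27), np.float64(-0.26), 0, 0, 0]
```

Request:
{"fn": "step_arm", "kwargs": {
  "series": [0.03,-0.06,2.29,0,0,0,0.03,-0.95,2.08,0,0,0,0.03,-1.72,1.51,0,0,0,0.03,-2.18,0.68,0,0,0,0.03,-2.27,-0.26,0,0,0]
}}

```text
time_s: 13.58
position: [0.4855, -0.2418, 0.031]
tcp_rot: [[0.018, 1.0, -0.0], [1.0, -0.018, 0.0], [0.0, -0.0, -1.0]]
wrist_force: [5.7, -0.5, 7.7]
gripper_width: 0.0202
```

```bash
python3 - <<'E'
from h import *
report(); plan(None,15,5)
E
```

```text
th -162.0 r 0.0551 y -0.2418 Ft -3.1 Fr -9.1 w 0.0202 [ 0.4855 -0.2418  0.031 ] [ 5.7 -0.5  7.7] 13.575
[0.02, np.float64(-1.29), np.float64(-0.63), 0, 0, 0, 0.02, np.float64(-1.09), np.float64(-0.93), 0, 0, 0, 0.02, np.float64(-0.81), np.float64(-1.18), 0, 0, 0, 0.02, np.float64(-0.48), np.float64(-1.35), 0, 0, 0, 0.02, np.float64(-0.11), np.float64(-1.43), 0, 0, 0]
```

Request:
{"fn": "step_arm", "kwargs": {
  "series": [0.02,-1.29,-0.78,0,0,0,0.02,-1.09,-0.93,0,0,0,0.02,-0.81,-1.18,0,0,0,0,0,0,0,0,0]
}}

```text
time_s: 14.08
position: [0.4522, -0.2406, 0.0619]
tcp_rot: [[0.018, 1.0, -0.004], [1.0, -0.018, 0.0], [0.0, -0.004, -1.0]]
wrist_force: [-4.8, -3.8, -0.1]
gripper_width: 0.0205
```

```bash
python3 - <<'E'
from h import *
report(); plan(None,15,3)
E
```

```text
th -113.1 r 0.0547 y -0.2406 Ft 1.8 Fr 4.4 w 0.0205 [ 0.4522 -0.2406  0.0619] [-4.8 -3.8 -0.1] 14.075
[0.02, np.float64(-0.42), np.float64(-1.37), 0, 0, 0, 0.02, np.float64(-0.02), np.float64(-1.44), 0, 0, 0, 0.02, np.float64(0.36), np.float64(-1.39), 0, 0, 0]
```

Request:
{"fn": "step_arm", "kwargs": {
  "series": [0.02,-0.42,-1.37,0,0,0,0.02,-0.02,-1.44,0,0,0,0.02,0.36,-1.39,0,0,0]
}}

```text
time_s: 14.45
position: [0.4512, -0.2399, 0.1032]
tcp_rot: [[0.018, 1.0, -0.005], [1.0, -0.018, 0.0], [0.0, -0.005, -1.0]]
wrist_force: [-3.6, -4.3, -3.7]
gripper_width: 0.02
```

```bash
python3 - <<'E'
from h import *
report(); plan(None,15,4)
E
```

```text
th -68.9 r 0.0549 y -0.2399 Ft -4.8 Fr 2.0 w 0.02 [ 0.4512 -0.2399  0.1032] [-3.6 -4.3 -3.7] 14.45
[0.02, np.float64(0.68), np.float64(-1.26), 0, 0, 0, 0.02, np.float64(0.99), np.float64(-1.04), 0, 0, 0, 0.02, np.float64(1.23), np.float64(-0.75), 0, 0, 0, 0.02, np.float64(1.38), np.float64(-0.41), 0, 0, 0]
```

Request:
{"fn": "step_arm", "kwargs": {
  "series": [0.02,0.68,-1.26,0,0,0,0.02,0.99,-1.04,0,0,0]
}}

```text
time_s: 14.7
position: [0.4682, -0.2398, 0.1266]
tcp_rot: [[0.018, 1.0, -0.005], [1.0, -0.018, 0.0], [0.0, -0.005, -1.0]]
wrist_force: [-2.7, -3.7, -3.3]
gripper_width: 0.0202
```

```bash
python3 - <<'E'
from h import *
report(); plan(None,15,3)
E
```

```text
th -38.4 r 0.0551 y -0.2398 Ft -4.2 Fr -0.9 w 0.0202 [ 0.4682 -0.2398  0.1266] [-2.7 -3.7 -3.3] 14.7
[0.02, np.float64(1.24), np.float64(-0.73), 0, 0, 0, 0.02, np.float64(1.38), np.float64(-0.39), 0, 0, 0, 0.02, np.float64(1.44), np.float64(-0.02), 0, 0, 0]
```

Request:
{"fn": "step_arm", "kwargs": {
  "series": [0.02,1.24,-0.73,0,0,0,0.02,1.38,-0.39,0,0,0,0.02,1.44,-0.02,0,0,0]
}}

```text
time_s: 15.08
position: [0.5106, -0.2399, 0.1381]
tcp_rot: [[0.018, 1.0, -0.002], [1.0, -0.018, 0.0], [0.0, -0.002, -1.0]]
wrist_force: [-6.1, -3.6, -2.7]
gripper_width: 0.0205
```

```bash
python3 - <<'E'
from h import *
report(); plan(None,15,3)
E
```

```text
th 8.4 r 0.0553 y -0.2399 Ft -5.7 Fr -3.5 w 0.0205 [ 0.5106 -0.2399  0.1381] [-6.1 -3.6 -2.7] 15.075
[0.02, np.float64(1.38), np.float64(0.42), 0, 0, 0, 0.02, np.float64(1.23), np.float64(0.74), 0, 0, 0, 0.02, np.float64(1.0), np.float64(1.03), 0, 0, 0]
```

Request:
{"fn": "step_arm", "kwargs": {
  "series": [0.02,1.38,0.42,0,0,0,0.02,1.23,0.74,0,0,0]
}}

```text
time_s: 15.32
position: [0.5366, -0.2402, 0.1266]
tcp_rot: [[0.017, 1.0, -0.003], [1.0, -0.017, -0.0], [-0.0, -0.003, -1.0]]
wrist_force: [-8.2, -3.2, 5.0]
gripper_width: 0.0204
```

```bash
python3 - <<'E'
from h import *
report(); plan(None,12,3)
E
```

```text
th 38.3 r 0.055 y -0.2402 Ft -9.5 Fr -1.1 w 0.0204 [ 0.5366 -0.2402  0.1266] [-8.2 -3.2  5. ] 15.325
[0.02, np.float64(0.82), np.float64(0.8), 0, 0, 0, 0.02, np.float64(0.64), np.float64(0.96), 0, 0, 0, 0.02, np.float64(0.43), np.float64(1.07), 0, 0, 0]
```

Request:
{"fn": "step_arm", "kwargs": {
  "series": [0,0.56,0.52,0,0,0,0,0,0,0,0,0]
}}

```text
time_s: 15.58
position: [0.5426, -0.2403, 0.121]
tcp_rot: [[0.018, 1.0, -0.002], [1.0, -0.018, -0.0], [-0.0, -0.002, -1.0]]
wrist_force: [-3.6, -3.5, 2.3]
gripper_width: 0.0202
```

```bash
python3 - <<'E'
from h import *
report(); plan(None,8,2)
E
```

```text
th 46.8 r 0.055 y -0.2403 Ft -4.1 Fr -1.1 w 0.0202 [ 0.5426 -0.2403  0.121 ] [-3.6 -3.5  2.3] 15.575
[0.01, np.float64(0.48), np.float64(0.6), 0, 0, 0, 0.01, np.float64(0.4), np.float64(0.66), 0, 0, 0]
```

Request:
{"fn": "step_arm", "kwargs": {
  "series": [0,0.48,0.6,0,0,0]
}}

```text
time_s: 15.7
position: [0.5468, -0.2404, 0.116]
tcp_rot: [[0.018, 1.0, -0.003], [1.0, -0.018, -0.0], [-0.0, -0.003, -1.0]]
wrist_force: [-7.8, -0.9, 8.0]
gripper_width: 0.02
```

```bash
python3 - <<'E'
from h import *
report()
E
```

```text
th 53.6 r 0.055 y -0.2404 Ft -11.0 Fr -1.5 w 0.02 [ 0.5468 -0.2404  0.116 ] [-7.8 -0.9  8. ] 15.7
```

Request:
{"fn": "step_arm", "kwargs": {
  "series": [0,0.3,0.45,0,0,0]
}}

```text
time_s: 15.82
position: [0.5498, -0.2403, 0.1116]
tcp_rot: [[0.018, 1.0, -0.003], [1.0, -0.018, 0.0], [0.0, -0.003, -1.0]]
wrist_force: [-9.0, -1.0, 9.1]
gripper_width: 0.02
```

```bash
python3 - <<'E'
from h import *
report()
E
```

```text
th 59.2 r 0.055 y -0.2403 Ft -12.4 Fr -3.1 w 0.02 [ 0.5498 -0.2403  0.1116] [-9.  -1.   9.1] 15.825
```

Now 12.4 N at the grip, within the tight range of 6–15 N. Open and leave.

Request:
{"fn": "step_arm", "kwargs": {
  "series": [0,0,0,0,0,0,0,0,0,0,0,0,0,0,0,0,0,0,0,0,0,0,0,0],
  "gripper": 5
}}

```text
time_s: 16.32
position: [0.5506, -0.2401, 0.1101]
tcp_rot: [[0.018, 1.0, -0.0], [1.0, -0.018, 0.0], [0.0, -0.0, -1.0]]
wrist_force: [-3.3, -1.9, -0.9]
gripper_width: 0.0495
```

Request:
{"fn": "step_arm", "kwargs": {
  "series": [0,0,-2,0,0,0,0,0,-4,0,0,0,0,0,-4,0,0,0,0,0,-4,0,0,0,-4,0,-2,0,0,0]
}}

```text
time_s: 16.95
position: [0.5527, -0.2781, 0.2743]
tcp_rot: [[0.013, 1.0, 0.007], [1.0, -0.013, -0.001], [-0.0, 0.007, -1.0]]
wrist_force: [-0.2, -0.4, -0.1]
gripper_width: 0.0501
```

Request:
{"fn": "step_arm", "kwargs": {
  "series": [-4,0,0,0,0,0,-4,0,0,0,0,0,0,0,0,0,0,0]
}}

```text
time_s: 17.32
position: [0.5489, -0.3621, 0.2699]
tcp_rot: [[0.021, 1.0, 0.002], [1.0, -0.021, 0.001], [0.001, 0.002, -1.0]]
wrist_force: [-0.8, 0.4, 0.1]
gripper_width: 0.05
```

```bash
python3 - <<'E'
from h import *
snap('side','s9');snap('top','t9');snap('wrist','w9'); 
o=np.zeros((600,800,3),np.uint8)
o[:300,:400]=cv2.resize(cv2.imread('pics/s9.png')[180:345,240:460],(400,300),interpolation=2)
o[:300,400:]=cv2.resize(cv2.imread('pics/t9.png')[195:300,300:440],(400,300),interpolation=2)
o[300:,:400]=cv2.resize(cv2.imread('pics/w9.png'),(400,300)); o[300:,400:]=cv2.resize(cv2.imread('pics/t9.png'),(400,300))
cv2.imwrite('pics/c9.png',o); st=manip.state(); print(st['position'],st['wrist_force'],st['time_s'])
E
```

```text
[ 0.54897145 -0.3590384   0.27009466] [ 0.58616347 -0.90001607  0.88213908] 17.475
```

View pics/c9.png

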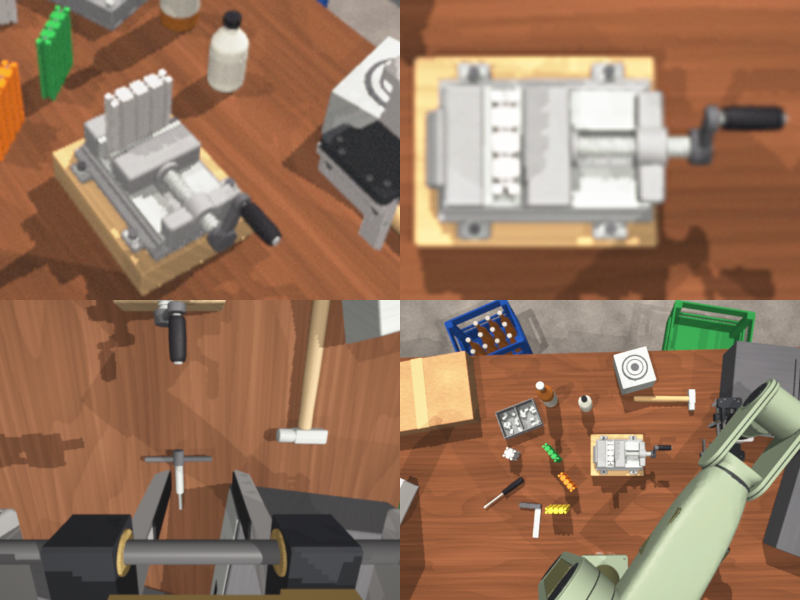

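The profile is clamped upright and the bystanders are unmoved. The crank looks closer to the top than where I left it (59°), so I'll check its angle.

```bash
python3 - <<'E'
from h import *
C={}
for f,(u0,u1,v0,v1) in {'t9':(408,445,222,250),'s9':(370,400,285,320)}.items():
    a=cv2.imread(f'pics/{f}.png'); m=np.zeros(a.shape[:2],np.uint8); m[v0:v1,u0:u1]=(a.max(2)<70)[v0:v1,u0:u1]
    n,l,s,c=cv2.connectedComponentsWithStats(m); i=1+s[1:,4].argmax(); print(f,s[i],c[i]); C[f]=c[i]
(o1,d1),(o2,d2)=[ray(f,*C[f]) for f in C]
t=np.linalg.lstsq(np.c_[d1,-d2],o2-o1,rcond=None)[0]; p,q=o1+d1*t[0],o2+d2*t[1]; g=(p+q)/2
print(g,np.linalg.norm(p-q),'angle',np.degrees(np.arctan2(g[0]-.5025,g[2]-.095)),np.hypot(g[0]-.5025,g[2]-.095))
for v in (225,240,255): print(onz('t9',300+(487-400)*.35,v,.112),onz('t9',300+(524-400)*.35,v,.112))
E
```

```text
t9 [413 233  21   8 130] [423.50769231 236.23846154]
s9 [371 291  23  24 234] [381.7991453 302.0042735]
[ 0.52018749 -0.23368663  0.14750567] 0.003235732930957764 angle 18.617037441115244 0.05540481125235097
[ 0.55630211 -0.01856017  0.112     ] [ 0.55569265 -0.0500369   0.112     ]
[ 0.51967856 -0.01783371  0.112     ] [ 0.51909792 -0.0492031   0.112     ]
[ 0.48330535 -0.01711222  0.112     ] [ 0.48275314 -0.04837499  0.112     ]
```

The sleeve is now at 18.6°, so the crank sprang back about 40° when the fingers let go under load. I'll grip it again, tighten, and ease the load off before opening.

Request:
{"fn": "step_arm", "kwargs": {
  "series": [4,-1,0,0,0,0,4,-1,0,0,0,0,3.9,-1.1,0,0,0,0,0,0,0,0,0,0,0,0,0,0,0,0]
}}

```text
time_s: 18.1
position: [0.5199, -0.2401, 0.2707]
tcp_rot: [[0.016, 1.0, 0.001], [1.0, -0.016, -0.001], [-0.001, 0.001, -1.0]]
wrist_force: [0.1, 0.2, 0.1]
gripper_width: 0.0502
```

Request:
{"fn": "step_arm", "kwargs": {
  "series": [0,0,4,0,0,0,0,0,4,0,0,0,0,0,3.5,0,0,0,0,0,2,0,0,0,0,0,0,0,0,0]
}}

```text
time_s: 18.73
position: [0.5181, -0.2407, 0.1329]
tcp_rot: [[0.019, 1.0, -0.004], [1.0, -0.019, 0.003], [0.002, -0.004, -1.0]]
wrist_force: [-0.0, 0.2, 0.3]
gripper_width: 0.0501
```

Request:
{"fn": "step_arm", "kwargs": {
  "series": [0,0,0,0,0,0,0,0,0,0,0,0,0,0,0,0,0,0,0,0,0,0,0,0],
  "gripper": 0
}}

```text
time_s: 19.23
position: [0.5202, -0.2413, 0.1362]
tcp_rot: [[0.018, 1.0, 0.002], [1.0, -0.018, -0.001], [-0.001, 0.002, -1.0]]
wrist_force: [0.8, 0.1, 2.3]
gripper_width: 0.0204
```

```bash
python3 - <<'E'
from h import *
report(); plan(None,12,4)
E
```

```text
th 18.5 r 0.0557 y -0.2413 Ft 0.1 Fr 2.4 w 0.0204 [ 0.5202 -0.2413  0.1362] [0.8 0.1 2.3] 19.225
[0.02, np.float64(1.02), np.float64(0.54), 0, 0, 0, 0.02, np.float64(0.92), np.float64(0.68), 0, 0, 0, 0.02, np.float64(0.76), np.float64(0.86), 0, 0, 0, 0.02, np.float64(0.57), np.float64(1.0), 0, 0, 0]
```

Request:
{"fn": "step_arm", "kwargs": {
  "series": [0,1.02,0.5,0,0,0,0,0.92,0.68,0,0,0]
}}

```text
time_s: 19.48
position: [0.5388, -0.2416, 0.1253]
tcp_rot: [[0.018, 1.0, -0.001], [1.0, -0.018, -0.001], [-0.001, -0.001, -1.0]]
wrist_force: [-5.8, 1.1, 8.8]
gripper_width: 0.0201
```

Request:
{"fn": "step_arm", "kwargs": {
  "series": [0,0.76,0.86,0,0,0,0,0.4,0.7,0,0,0]
}}

```text
time_s: 19.73
position: [0.551, -0.2417, 0.11]
tcp_rot: [[0.018, 1.0, 0.0], [1.0, -0.018, -0.001], [-0.001, 0.0, -1.0]]
wrist_force: [-4.8, 2.0, 11.5]
gripper_width: 0.0203
```

```bash
python3 - <<'E'
from h import *
report(); plan(None,6,2); plan(None,-6,5)
E
```

```text
th 61.2 r 0.0553 y -0.2417 Ft -12.4 Fr 1.3 w 0.0203 [ 0.551  -0.2417  0.11  ] [-4.8  2.  11.5] 19.725
[0.01, np.float64(0.22), np.float64(0.53), 0, 0, 0, 0.01, np.float64(0.19), np.float64(0.54), 0, 0, 0]
[-0.01, np.float64(-0.33), np.float64(-0.48), 0, 0, 0, -0.01, np.float64(-0.35), np.float64(-0.45), 0, 0, 0, -0.01, np.float64(-0.4), np.float64(-0.42), 0, 0, 0, -0.01, np.float64(-0.44), np.float64(-0.37), 0, 0, 0, -0.01, np.float64(-0.48), np.float64(-0.32), 0, 0, 0]
```

Request:
{"fn": "step_arm", "kwargs": {
  "series": [0,0,0,0,0,0,0,0,0,0,0,0,0,0,0,0,0,0]
}}

```text
time_s: 20.1
position: [0.5513, -0.2416, 0.1095]
tcp_rot: [[0.018, 1.0, 0.002], [1.0, -0.018, -0.001], [-0.001, 0.002, -1.0]]
wrist_force: [-0.7, -0.1, 7.5]
gripper_width: 0.0202
```

```bash
python3 - <<'E'
from h import *
report()
E
```

```text
th 61.9 r 0.0553 y -0.2416 Ft -6.9 Fr 2.9 w 0.0202 [ 0.5513 -0.2416  0.1095] [-0.7 -0.1  7.5] 20.1
```

Request:
{"fn": "step_arm", "kwargs": {
  "series": [0,-0.08,-0.12,0,0,0,0,0,0,0,0,0]
}}

```text
time_s: 20.35
position: [0.5505, -0.2416, 0.1108]
tcp_rot: [[0.018, 1.0, 0.002], [1.0, -0.018, -0.001], [-0.001, 0.002, -1.0]]
wrist_force: [-0.2, 0.8, 6.8]
gripper_width: 0.02
```

```bash
python3 - <<'E'
from h import *
report()
E
```

```text
th 60.3 r 0.0553 y -0.2416 Ft -6.0 Fr 3.2 w 0.02 [ 0.5505 -0.2416  0.1108] [-0.2  0.8  6.8] 20.35
```

Request:
{"fn": "step_arm", "kwargs": {
  "series": [0,-0.33,-0.48,0,0,0,0,-0.35,-0.45,0,0,0,0,0,0,0,0,0]
}}

```text
time_s: 20.72
position: [0.5436, -0.2416, 0.1205]
tcp_rot: [[0.018, 1.0, 0.002], [1.0, -0.018, -0.001], [-0.001, 0.002, -1.0]]
wrist_force: [-1.5, 1.5, 7.5]
gripper_width: 0.0202
```

```bash
python3 - <<'E'
from h import *
report(); plan(None,-6,4)
E
```

```text
th 47.9 r 0.0553 y -0.2416 Ft -6.6 Fr 3.9 w 0.0202 [ 0.5436 -0.2416  0.1205] [-1.5  1.5  7.5] 20.725
[-0.01, np.float64(-0.43), np.float64(-0.38), 0, 0, 0, -0.01, np.float64(-0.45), np.float64(-0.36), 0, 0, 0, -0.01, np.float64(-0.48), np.float64(-0.31), 0, 0, 0, -0.01, np.float64(-0.51), np.float64(-0.26), 0, 0, 0]
```

Request:
{"fn": "step_arm", "kwargs": {
  "series": [0,-0.43,-0.43,0,0,0,0,-0.45,-0.4,0,0,0,0,0,0,0,0,0]
}}

```text
time_s: 21.1
position: [0.5347, -0.2415, 0.1284]
tcp_rot: [[0.018, 1.0, 0.002], [1.0, -0.018, -0.001], [-0.001, 0.002, -1.0]]
wrist_force: [0.0, 0.8, 8.4]
gripper_width: 0.0199
```

```bash
python3 - <<'E'
from h import *
report(); plan(None,-6,4)
E
```

```text
th 35.6 r 0.0554 y -0.2415 Ft -4.9 Fr 6.9 w 0.0199 [ 0.5347 -0.2415  0.1284] [0.  0.8 8.4] 21.1
[-0.01, np.float64(-0.51), np.float64(-0.28), 0, 0, 0, -0.01, np.float64(-0.51), np.float64(-0.26), 0, 0, 0, -0.01, np.float64(-0.54), np.float64(-0.2), 0, 0, 0, -0.01, np.float64(-0.56), np.float64(-0.15), 0, 0, 0]
```

Request:
{"fn": "step_arm", "kwargs": {
  "series": [0,0,-0.15,0,0,0,0,0,0,0,0,0]
}}

```text
time_s: 21.35
position: [0.5342, -0.2415, 0.1289]
tcp_rot: [[0.018, 1.0, 0.001], [1.0, -0.018, -0.001], [-0.001, 0.001, -1.0]]
wrist_force: [-0.5, 0.1, 5.8]
gripper_width: 0.0202
```

Request:
{"fn": "step_arm", "kwargs": {
  "series": [0,0,-0.15,0,0,0,0,0,0,0,0,0]
}}

```text
time_s: 21.6
position: [0.5335, -0.2415, 0.1295]
tcp_rot: [[0.018, 1.0, -0.001], [1.0, -0.018, -0.001], [-0.001, -0.001, -1.0]]
wrist_force: [-1.4, -1.3, 4.0]
gripper_width: 0.0203
```

```bash
python3 - <<'E'
from h import *
report(); plan(None,12,4)
E
```

```text
th 33.9 r 0.0555 y -0.2415 Ft -3.4 Fr 2.5 w 0.0203 [ 0.5335 -0.2415  0.1295] [-1.4 -1.3  4. ] 21.6
[0.02, np.float64(0.85), np.float64(0.78), 0, 0, 0, 0.02, np.float64(0.71), np.float64(0.91), 0, 0, 0, 0.02, np.float64(0.51), np.float64(1.03), 0, 0, 0, 0.02, np.float64(0.28), np.float64(1.12), 0, 0, 0]
```

The crank pushes back elastically until thread friction holds it. At about 19° it still takes roughly 7 N to turn further, which is within the tight range. Ease off the rest of the way, then open and leave.

Request:
{"fn": "step_arm", "kwargs": {
  "series": [0,-0.3,-0.25,0,0,0,0,-0.25,-0.15,0,0,0,0,0,0,0,0,0]
}}

```text
time_s: 21.98
position: [0.5275, -0.2413, 0.1332]
tcp_rot: [[0.018, 1.0, -0.002], [1.0, -0.018, -0.0], [-0.001, -0.002, -1.0]]
wrist_force: [-1.5, -3.5, 0.8]
gripper_width: 0.0201
```

```bash
python3 - <<'E'
from h import *
report()
E
```

```text
th 26.7 r 0.0557 y -0.2413 Ft -1.7 Fr 0.1 w 0.0201 [ 0.5275 -0.2413  0.1332] [-1.5 -3.5  0.8] 21.975
```

Request:
{"fn": "step_arm", "kwargs": {
  "series": [0,0,0,0,0,0,0,0,0,0,0,0,0,0,0,0,0,0,0,0,0,0,0,0],
  "gripper": 7
}}

```text
time_s: 22.48
position: [0.5285, -0.2406, 0.1335]
tcp_rot: [[0.018, 1.0, 0.0], [1.0, -0.018, 0.001], [0.001, 0.0, -1.0]]
wrist_force: [0.2, 0.3, 0.3]
gripper_width: 0.0564
```

Request:
{"fn": "step_arm", "kwargs": {
  "series": [0,0,-2,0,0,0,0,0,-4,0,0,0,0,0,-4,0,0,0,-4,0,-3,0,0,0,-4,0,0,0,0,0]
}}

```text
time_s: 23.1
position: [0.529, -0.3225, 0.2681]
tcp_rot: [[0.016, 1.0, 0.006], [1.0, -0.016, -0.005], [-0.005, 0.006, -1.0]]
wrist_force: [0.3, 0.4, -0.9]
gripper_width: 0.0702
```

Request:
{"fn": "step_arm", "kwargs": {
  "series": [-4,0,0,0,0,0,0,0,0,0,0,0,0,0,0,0,0,0]
}}

```text
time_s: 23.48
position: [0.5262, -0.3603, 0.2632]
tcp_rot: [[0.018, 1.0, -0.0], [1.0, -0.018, 0.001], [0.001, -0.0, -1.0]]
wrist_force: [-0.8, -0.5, -0.7]
gripper_width: 0.0701
```

```bash
python3 - <<'E'
from h import *
snap('side','s10');snap('top','t10'); C={}
for f,(u0,u1,v0,v1) in {'t10':(408,445,215,255),'s10':(365,405,280,320)}.items():
    a=cv2.imread(f'pics/{f}.png'); m=np.zeros(a.shape[:2],np.uint8); m[v0:v1,u0:u1]=(a.max(2)<70)[v0:v1,u0:u1]
    n,l,s,c=cv2.connectedComponentsWithStats(m); i=1+s[1:,4].argmax(); print(f,s[i],c[i]); C[f]=c[i]
(o1,d1),(o2,d2)=[ray(f,*C[f]) for f in C]
t=np.linalg.lstsq(np.c_[d1,-d2],o2-o1,rcond=None)[0]; p,q=o1+d1*t[0],o2+d2*t[1]; g=(p+q)/2
print(g,np.linalg.norm(p-q),'angle',np.degrees(np.arctan2(g[0]-.5025,g[2]-.095)))
# profile moved? top-face mask
a=cv2.imread('pics/t10.png').min(2); m=(a>225).astype(np.uint8); m[:215]=0;m[275:]=0;m[:,:322]=0;m[:,348:]=0
ys,xs=np.where(m); print(onz('t10',xs.mean(),ys.mean(),.188), np.ptp(xs),np.ptp(ys))
o=np.hstack([cv2.resize(cv2.imread('pics/s10.png')[180:345,240:460],(400,300),interpolation=2),cv2.resize(cv2.imread('pics/t10.png')[195:300,300:440],(400,300),interpolation=2)])
cv2.imwrite('pics/c10.png',o)
st=manip.state(); print(st['position'],st['time_s'],st['wrist_force'])
E
```

```text
t10 [413 232  20   8 140] [423.22857143 235.72142857]
s10 [371 290  23  24 227] [382.13656388 301.62555066]
[ 0.52145812 -0.2331779   0.14715732] 0.0031956366089078442 angle 19.975177501542692
[ 0.5037681  -0.02712334  0.188     ] 19 47
[ 0.52646668 -0.35967982  0.26347896] 23.575 [-0.07847045  1.00841059  0.06207243]
```

View pics/c10.png

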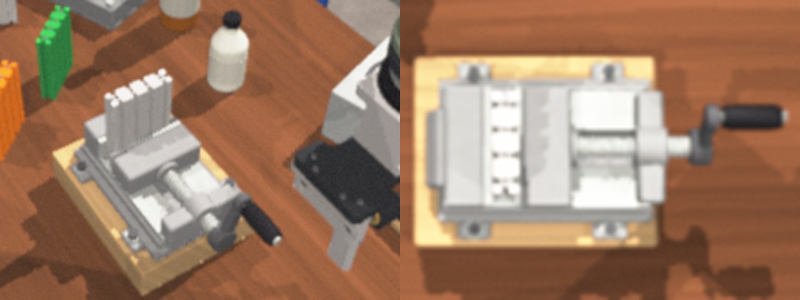

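The profile stands upright and closed between the jaws, mid-width. The crank rests at about 20°, and the robot is clear of everything.

```bash
python3 -c "
from cell import manip
print(manip.finish_job())"
```

```text
the job is handed in; nothing more can be done
None
```

The bare 80 x 20 mm profile is standing upright on the vise bed, mid-width and clamped. The crank is released, and I handed the job in at about 23.6 s of the 72 s allowed.

- **Placing:** I set the profile down with its broad faces to the jaws. It touched the bed at the expected height, and I let go before cranking.
- **Clamping:** I turned the crank about 1.9 turns, until it took about 12.4 N at the grip (6–15 N is tight).
- **Last checks:** The final pictures show the profile upright between closed jaws and the robot clear. The last full top view, before I re-gripped the crank, showed the other items unmoved.

**Crank spring-back:** the first release was under load and the crank sprang back from about 60° to 19°. I gripped it again, tightened to the same 12.4 N, eased it off slowly and let go, and it settled at about 20°. I estimate turning it further from there would still take about 7 N. I did not measure the clamping force directly after the final release.

**Gripper reading:** it showed about 20 mm on the 22 mm sleeve. I did not explain that difference, but the sleeve held through the cranking.

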